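# Fit the water outlet onto its two studs

### The arm

A 6-joint arm with a two-finger parallel gripper is mounted at the origin on a cart in front of the work surface, level with it; the furniture and walls round the work are solid. World frame = base frame: x ahead of the robot, y to its left, z up, the work surface at z = 0. Lengths are in m, angles in rad, forces in N, time in s.
With the tool pointing down it reaches from about 0.375 to 0.9 m from the base axis. Payload 3.1 kg.
Tool frame: the origin (TCP) lies midway between the tips of the shut fingers; the grasp point (between the pads) lies 19 mm behind it (manip.grasp_offset is the distance from the TCP to the grasp point, in m); z points along the fingers, y is the line along which they close (so a half turn about z gives the same grasp; the last joint's range is limited). The gripper opens to 85 mm and grips with 20 to 120 N. Pads are 22 mm wide; open, the fingers measure 114 mm over their backs; the gripper's body (76 mm by 85 mm) begins 54 mm behind the grasp point. The pads swing forward as they close: fully open they stand 13 mm farther back than shut.
Start: joints at [-1.462, 0.527, 1.433, -0, 1.181, -0.178], TCP at [0.177, -0.599, 0.231] pointing down, gripper open.
Joint ranges: [-3.08, 3.08], [-0.75, 2.2], [0.22, 2.44], [-1.43, 4.57], [0, 2.65], [-2.85, 2.85]. Speed limits (rad/s): [2.79, 2.79, 3.14, 3.14, 3.14, 3.14].

### API

Orientations are given as a unit quaternion [x, y, z, w].
In Python, from station import sensors, cams, order, manip gives the robot as it stands.
- The arm moves only by the tool move_arm, never from a script. Its argument "targets" is a list of rows, each an object of numbers: "dx", "dy", "dz": the shift along the world's x, y, z normalised to -1 to 1, where 1 is 25 mm; "rx", "ry", "rz": the turn, a rotation vector about the world's x, y, z normalised to -1 to 1, where 1 is 30 degrees. A call has exactly 10 rows; each row shifts and turns the commanded pose from where the row before left it; what a row does not reach is not made up. A row lasts 1/8 s, in which the tool goes at most 62.5 mm and 10.7 degrees, less where a joint would pass 70% of its speed; a pose out of reach is approached as far as the arm can. A call with a number of a shift or a turn outside -1 to 1 is refused whole. A call with a gripper value outside its range is refused whole. "claw" is the opening in per cent of the stroke, from 0 (shut) to 100 (fully open), set as the call begins (left out, the last holds). The fingers move at their own pace and stop on an object; "newtons" is the grip in N (left out, the last holds). Time passes only in rows, so rows that do not move let the fingers close, or fill a call up. It gives the time, the measured TCP pose, the force, the opening and the grip force at its end, in the units of the state.
- sensors.sense(): the state, without advancing time (a new reading comes with each control period).
- cams.snapshot(name): name is "side" or "top" or "wrist"; returns the picture (400x640x3 uint8, red, green, blue); there is no depth.
- cams.camera_model(name): a dict with "fx", "fy", "cx", "cy" (pixels), "distortion" ([k1, k2, p1, p2, k3] as OpenCV has them; the pictures are not rectified), "extrinsics" (4x4, takes a point from world to camera coordinates). Camera axes: x right, y down, z forward; pixel columns grow to the right and rows downward; lengths in m; the calibration is good to about 2 mm. A picture is of the moment at which its call begins: read the wrist's pose just before it. camera_model takes no time and is no camera call; for the wrist camera it gives the pose at the moment of the call.
- order.sign_off(): hands the job in; it is judged then, once.
The state is a dict: "t": time; "q": joint angles; "qd": joint speeds; "tau": joint torques, N m; "tcp_pos": TCP position; "tool_rot": TCP orientation; "force": force on the tool from outside, world axes, zero at the start; "ft_torque": the same for the moment, N m; "finger_gap": opening from 0.0 (shut) to 1.0 (fully open); "gripper_force": force on a finger pad.
Only numpy, scipy, OpenCV 4.12 (cv2) and the standard library are available. Lean on these libraries where they do the work, as an engineer would, in place of code of your own. Each camera call takes 0.05 s, during which the arm holds its last target. There are 200 camera calls.

### The job

The thermostat is already in its housing: pick up the loose cast water outlet by its hose neck and fit it onto the two studs of the leaning housing, with its brass bleed screw on the high side of the sloping face so that trapped air can get out. Guide it down both studs together in the grip rather than dropping it, slide it fully home until its flange lies flush on the housing face, and let go. Leave the other tools on the table where they are.

Things in the scene. Friction and masses are not known exactly. Their poses are not given: they have to be found in the camera images.
- outlet: the loose cast aluminium water outlet, 0.15 to 0.3 kg, standing on the table on its flange. Origin: centre of the flange's underside; z up along the neck, y along the line of the two holes, x towards the bleed screw. Oval flange 102 mm (y) by 58 mm (x), 10 mm thick, with a low dome on it (48 mm wide, up to z = 27 mm), then a round hose neck; top at z = 72 mm
- outlet_neck (a point): middle of the round straight hose neck, on its axis, 48 mm above the flange's underside: the place to grip, from any direction. The neck is 34 mm in diameter from 27 to 64 mm above the underside, with a 36.4 mm bead at 65 to 71 mm
- outlet_hole_left (a point): mouth of one through hole, 11 mm in diameter, at the flange's underside; outlet frame (0, +38, 0) mm
- outlet_hole_right (a point): mouth of the other through hole, 11 mm in diameter, at the flange's underside; outlet frame (0, -38, 0) mm
- outlet_bleed (a point): tip of the small brass bleed screw that stands on one long side of the flange; outlet frame (24.5, 0, 24) mm
- housing: fixed grey cast thermostat housing on a plywood board 165 x 140 x 18 mm. Origin on the table under the casting, z up, x to its rear, away from the robot. A hose stub sticks out to the rear (100 mm behind the origin, 66 mm high), a small stub to the left and a sender to the right (up to 71 mm from the middle, 80 mm high), all below the stud face
- stud_face: machined face of the housing, same oval as the outlet's flange, leaning 0.56 rad (32 degrees) so that its normal is tipped towards the housing's front (the robot). Origin: centre of the face, 142 mm above the table; z: face normal, along the studs; y: level, along the line of the studs; x: up the slope. The seated outlet has this same frame, origin on origin, bleed screw at +x
- stud_left_tip (a point): tip of the stud at y = +38 mm of stud_face; it goes into outlet_hole_left. Both are yellow zinc-plated, 8 mm in diameter, stand 24 mm out of the face along its z, and taper over the last 6 mm to about 4 mm
- stud_right_tip (a point): tip of the stud at y = -38 mm of stud_face, alike; it goes into outlet_hole_right
- driver_d: screwdriver with an amber handle, 168 mm long, lying on the table; bystander
- spanner_1: steel combination spanner, 158 mm long, lying on the table; bystander
- pliers: red-handled pliers, 174 mm long, lying on the table; bystander
- spray_oil: green-capped aerosol can of spray oil, 52 mm in diameter, 171 mm high, standing at the back, beyond the shut tool case (72 mm high, two tools on its lid) that lies left of the work; bystander
Not all that is in view belongs to the job. Leave any orange look-alike of the outlet alone.

How it is judged:
On the way:
1. the outlet, held in the fingers, is on both studs past their tapered tips, bleed screw on the high side (x of outlet_hole_left in the frame of stud_face between -0.003 and 0.003 m and y of outlet_hole_left in the frame of stud_face between 0.035 and 0.041 m and x of outlet_hole_right in the frame of stud_face between -0.003 and 0.003 m and y of outlet_hole_right in the frame of stud_face between -0.041 and -0.035 m and z of outlet_hole_left in the frame of stud_face between -0.003 and 0.017 m and z of outlet_hole_right in the frame of stud_face between -0.003 and 0.017 m and contact force between the fingers and outlet above 1 N), for 0.1 s.
At the end, for the whole second after the job is handed in: The outlet sits on both studs with its bleed screw on the high side: both hole mouths within 3 mm of their stud's axis in each direction and within 2.5 mm of the face, its axis within 0.06 rad of the face normal, at rest and released (x of outlet_hole_left in the frame of stud_face between -0.003 and 0.003 m and y of outlet_hole_left in the frame of stud_face between 0.035 and 0.041 m and x of outlet_hole_right in the frame of stud_face between -0.003 and 0.003 m and y of outlet_hole_right in the frame of stud_face between -0.041 and -0.035 m and z of outlet_hole_left in the frame of stud_face between -0.0025 and 0.0025 m and z of outlet_hole_right in the frame of stud_face between -0.0025 and 0.0025 m and angle between the z axis of outlet and the z axis of stud_face, either way round below 0.06 rad and linear speed of outlet below 0.01 m/s and contact force between the fingers and outlet below 0.1 N); the robot touches nothing.
It fails at once if the screwdriver is moved by more than 25 mm (distance of driver_d from where it was at the start of the episode above 0.025 m).
It fails at once if the spanner is moved by more than 25 mm (distance of spanner_1 from where it was at the start of the episode above 0.025 m).
It fails at once if the pliers are moved by more than 25 mm (distance of pliers from where it was at the start of the episode above 0.025 m).
It fails at once if the aerosol can is moved by more than 25 mm (distance of spray_oil from where it was at the start of the episode above 0.025 m).
It also fails if it takes over 48 s, if anything falls off the work surface, if the arm or the gripper's body presses on something with over 40 N, if the wrist force passes 120 N, or if a joint passes its speed limit or range.

## Working session

There is one attempt and no reset: what is moved stays moved. The work goes in short steps, Python scripts to look and compute and a tool call to move; the robot and the scene stay as the last step left them, time stands still between calls to the robot, and variables do not carry over. Pictures are saved under pics/ and viewed, at most 10 in all, crops included, and the job is handed in when it is done.

Besides the shell and the picture viewer there is one more tool, called by a JSON object that holds its "op" and its "data", one argument or row to a line. move_arm: Moves the arm, as the interface text tells. Scaled input: -1 to 1 covers 25 mm each way for a shift and 30 degrees each way for a turn. Its arguments: {"type":"object","properties":{"targets":{"type":"array"},"claw":{"type":"number"},"newtons":{"type":"number"}},"required":["targets"]}

```bash
mkdir -p pics; ls
python3 - <<'E'
from station import sensors,cams,manip
import cv2
s=sensors.sense();print(s['t'],s['tcp_pos'],s['tool_rot'],manip.grasp_offset)
for n in('top','side','wrist'):
    m=cams.camera_model(n);print(n,m)
    cv2.imwrite(f'pics/{n}0.png',cams.snapshot(n)[:,:,::-1])
E
```

```text
pics
0.0 [ 0.17675001 -0.59872589  0.23033361] [ 9.89733152e-01  1.42923376e-01  4.49176928e-05 -1.09325804e-03] 0.0187
top {'fx': 452.3771912565127, 'fy': 452.3771912565127, 'cx': 312.19756445421314, 'cy': 201.3498648256923, 'distortion': array([-0.06888224,  0.        ,  0.        ,  0.        ,  0.        ]), 'extrinsics': array([[ 0.00491664, -0.9999835 ,  0.00297241, -0.22448408],
       [-0.9746887 , -0.00545662, -0.22349981,  0.55705415],
       [ 0.22351234, -0.00179831, -0.97469944,  1.35432651],
       [ 0.        ,  0.        ,  0.        ,  1.        ]])}
side {'fx': 369.9654742714505, 'fy': 369.9654742714505, 'cx': 317.48592178637136, 'cy': 204.98843294097315, 'distortion': array([-0.00453428,  0.        ,  0.        ,  0.        ,  0.        ]), 'extrinsics': array([[ 0.9669002 , -0.25496724, -0.00978332, -0.5559918 ],
       [-0.11643443, -0.40678188, -0.90607479,  0.09508976],
       [ 0.22703971,  0.87722301, -0.42300444,  1.06682149],
       [ 0.        ,  0.        ,  0.        ,  1.        ]])}
wrist {'fx': 304.0470503835767, 'fy': 304.0470503835767, 'cx': 324.0433079050289, 'cy': 196.39291189921218, 'distortion': array([-0.02664308,  0.        ,  0.        ,  0.        ,  0.        ]), 'extrinsics': array([[ 0.28255307, -0.95924715, -0.00294338, -0.62341988],
       [-0.90860305, -0.26861684,  0.31982103, -0.04247787],
       [-0.30757806, -0.08769205, -0.9474734 ,  0.38033025],
       [ 0.        ,  0.        ,  0.        ,  1.        ]])}
```

View pics/top0.png

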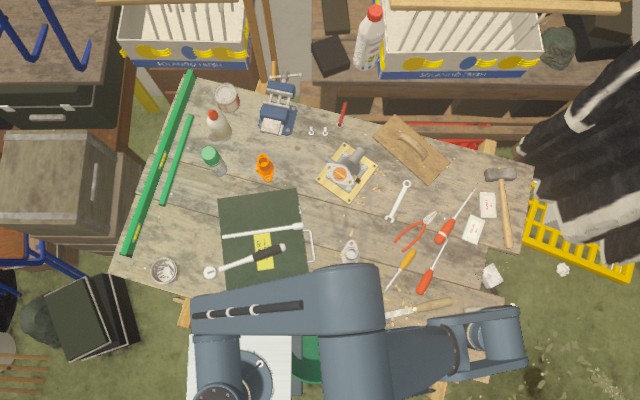

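View pics/side0.png

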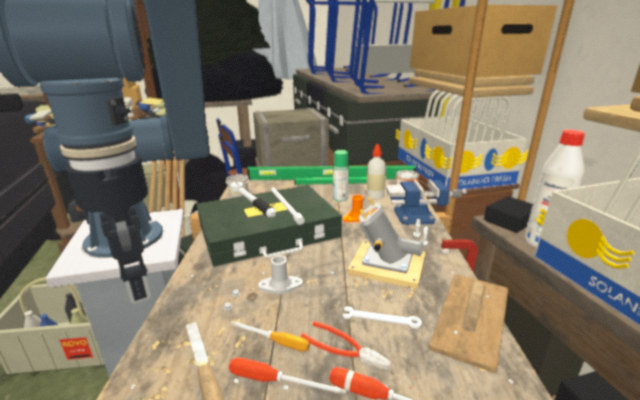

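Candidates: grey outlet at top (349,251) / side (280,275); orange look-alike at top (265,167); the housing itself with an orange disc (thermostat) at top (342,173). By the description the loose one is the grey casting at top (349,251). I'll check it close up.

Run:
```python
import cv2,numpy as np
t=cv2.imread('pics/top0.png');s=cv2.imread('pics/side0.png')
c=lambda im,x,y,w,h:cv2.resize(im[y:y+h,x:x+w],(400,300),interpolation=cv2.INTER_CUBIC)
cv2.imwrite('pics/crop1.png',np.vstack([np.hstack([c(t,322,230,56,42),c(s,244,244,72,54)]),np.hstack([c(t,310,138,80,60),c(s,340,195,104,78)])]))
```

```text
(no output)
```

View pics/crop1.png

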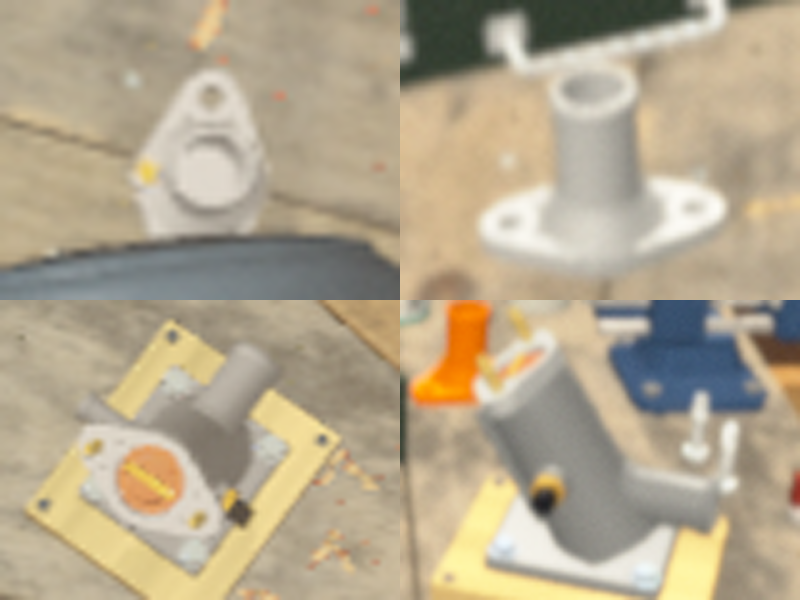

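The grey casting is confirmed as the loose outlet: bleed screw at top (343,254) and far hole at (352,243). The studs are at about top (329,167) and (349,182), and the housing's rear points up-right in the picture.

```bash
cat > h.py <<'E'
from station import sensors,cams,manip
import cv2,numpy as np
from scipy.spatial.transform import Rotation as R
def ray(m,px):
    K=np.array([[m['fx'],0,m['cx']],[0,m['fy'],m['cy']],[0,0,1]])
    u=cv2.undistortPoints(np.array([[px]],float),K,m['distortion'])[0,0]
    E=m['extrinsics'];Rm=E[:3,:3];c=-Rm.T@E[:3,3];d=Rm.T@np.r_[u,1]
    return c,d/np.linalg.norm(d)
def plane(m,px,z):
    c,d=ray(m,px);return c+d*(z-c[2])/d[2]
def tri(*obs):
    A=np.zeros((3,3));b=np.zeros(3);rs=[ray(m,p) for m,p in obs]
    for c,d in rs:
        P=np.eye(3)-np.outer(d,d);A+=P;b+=P@c
    x=np.linalg.solve(A,b);return x,[np.linalg.norm(np.cross(x-c,d)) for c,d in rs]
def proj(m,p):
    K=np.array([[m['fx'],0,m['cx']],[0,m['fy'],m['cy']],[0,0,1]]);E=m['extrinsics']
    return cv2.projectPoints(np.array(p,float).reshape(-1,3),cv2.Rodrigues(E[:3,:3])[0],E[:3,3],K,m['distortion'])[0][:,0]
E
python3 - <<'E'
from h import *
np.set_printoptions(precision=4,suppress=True)
t=cams.camera_model('top');s=cams.camera_model('side')
print('neck top',plane(t,(351.7,253.5),.072), plane(s,(244+193/5.556,244+88/5.556),.072))
print('hole far',plane(t,(351.7,243.3),.01),plane(s,(296.7,281.3),.01),'near',plane(s,(264.2,283.6),.01))
print('bleed',plane(t,(342.7,254.1),.024))
L=tri((t,(329,167)),(s,(370.7,198.9)));Rr=tri((t,(349.4,181.6)),(s,(362.6,211)));print(L,Rr)
E
```

```text
neck top [ 0.3943 -0.3424  0.072 ] [ 0.3962 -0.3414  0.072 ]
hole far [ 0.4338 -0.3484  0.01  ] [ 0.4338 -0.3471  0.01  ] near [ 0.36   -0.3356  0.01  ]
bleed [ 0.3977 -0.3184  0.024 ]
(array([ 0.6405, -0.2706,  0.1607]), [np.float64(0.0002663936589622307), np.float64(0.00026639365896220736)]) (array([ 0.5959, -0.3306,  0.1616]), [np.float64(1.3309399382863387e-05), np.float64(1.3309399382934489e-05)])
```

{"op": "move_arm", "data": {
  "targets": [
    {"dx": 0.5, "dy": 0.55, "rz": 0.333},
    {"dx": 0.5, "dy": 0.55, "rz": 0.333},
    {"dx": 0.5, "dy": 0.55, "rz": 0.333},
    {"dx": 0.5, "dy": 0.55, "rz": 0.333},
    {"dx": 0.5, "dy": 0.55, "rz": 0.333},
    {"dx": 0.5, "dy": 0.55, "rz": 0.333},
    {"dx": 0.5, "dy": 0.55, "rz": 0.333},
    {"dx": 0.5, "dy": 0.55, "rz": 0.333},
    {"dx": 0.5, "dy": 0.55, "rz": 0.333},
    {"dx": 0.5, "dy": 0.55, "rz": 0.333}
  ],
  "claw": 100,
  "newtons": 40
}}

```text
schema error: expected keys dx, dy, dz, rx, ry, rz
```

{"op": "move_arm", "data": {
  "targets": [
    {"dx": 0.5, "dy": 0.6, "rz": 0.3},
    {"dx": 0.5, "dy": 0.6, "rz": 0.3},
    {"dx": 0.5, "dy": 0.6, "rz": 0.3},
    {"dx": 0.5, "dy": 0.6, "rz": 0.3},
    {"dx": 0.5, "dy": 0.6, "rz": 0.3},
    {"dx": 0.5, "dy": 0.6, "rz": 0.3},
    {"dx": 0.5, "dy": 0.6},
    {"dx": 0.26, "dy": 0.6},
    {},
    {}
  ]
}}

```text
schema error: expected keys dx, dy, dz, rx, ry, rz
```

Run:
```python
from h import *
np.set_printoptions(precision=4,suppress=True)
s=sensors.sense();m=cams.camera_model('wrist');print(s['t'],s['q'],s['tcp_pos'],R.from_quat(s['tool_rot']).as_matrix())
np.save('m1.npy',m,allow_pickle=True)
im=cams.snapshot('wrist')[:,:,::-1].copy();cv2.imwrite('pics/w1raw.png',im)
psi=np.deg2rad(80.5);o=np.array([.396,-.3415,0]);Rm=R.from_euler('z',psi)
P=[o+Rm.apply(v) for v in([0,.038,.01],[0,-.038,.01],[.0245,0,.024],[0,0,.072])]
print(proj(m,P))
cv2.imwrite('pics/w1.png',im)
```

```text
0.15 [-1.4625  0.5282  1.4336 -0.      1.1814 -0.1785] [ 0.1768 -0.5989  0.2306] [[ 0.9592  0.2829 -0.0002]
 [ 0.2829 -0.9592  0.0016]
 [ 0.0003 -0.0016 -1.    ]]
[[ 121.3237  -81.349 ]
 [ 144.1424 -168.4698]
 [  98.1107 -146.6387]
 [  85.9768 -175.0693]]
```

View pics/w1.png

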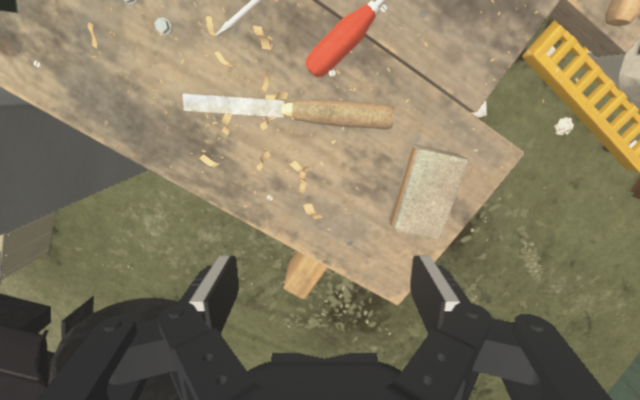

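The picture shows only the cart end of the table because the moves were refused: all six keys are needed in each row.

{"op": "move_arm", "data": {
  "targets": [
    {"dx": 0.5, "dy": 0.55, "dz": 0, "rx": 0, "ry": 0, "rz": 0.333},
    {"dx": 0.5, "dy": 0.55, "dz": 0, "rx": 0, "ry": 0, "rz": 0.333},
    {"dx": 0.5, "dy": 0.55, "dz": 0, "rx": 0, "ry": 0, "rz": 0.333},
    {"dx": 0.5, "dy": 0.55, "dz": 0, "rx": 0, "ry": 0, "rz": 0.333},
    {"dx": 0.5, "dy": 0.55, "dz": 0, "rx": 0, "ry": 0, "rz": 0.333},
    {"dx": 0.5, "dy": 0.55, "dz": 0, "rx": 0, "ry": 0, "rz": 0.333},
    {"dx": 0.5, "dy": 0.55, "dz": 0, "rx": 0, "ry": 0, "rz": 0.333},
    {"dx": 0.5, "dy": 0.55, "dz": 0, "rx": 0, "ry": 0, "rz": 0.333},
    {"dx": 0.5, "dy": 0.55, "dz": 0, "rx": 0, "ry": 0, "rz": 0.333},
    {"dx": 0.5, "dy": 0.55, "dz": 0, "rx": 0, "ry": 0, "rz": 0.333}
  ],
  "claw": 100,
  "newtons": 40
}}

```text
t: 1.45
tcp_pos: [0.3022, -0.4614, 0.2311]
tool_rot: [0.525, 0.851, 0.0, -0.0]
force: [-0.2, -0.8, 0.1]
finger_gap: 1.001
gripper_force: 0.0
```

{"op": "move_arm", "data": {
  "targets": [
    {"dx": 0.5, "dy": 0.6, "dz": 0, "rx": 0, "ry": 0, "rz": 0.3},
    {"dx": 0.5, "dy": 0.6, "dz": 0, "rx": 0, "ry": 0, "rz": 0.3},
    {"dx": 0.5, "dy": 0.6, "dz": 0, "rx": 0, "ry": 0, "rz": 0.3},
    {"dx": 0.5, "dy": 0.6, "dz": 0, "rx": 0, "ry": 0, "rz": 0.3},
    {"dx": 0.5, "dy": 0.6, "dz": 0, "rx": 0, "ry": 0, "rz": 0.3},
    {"dx": 0.5, "dy": 0.6, "dz": 0, "rx": 0, "ry": 0, "rz": 0.3},
    {"dx": 0.5, "dy": 0.6, "dz": 0, "rx": 0, "ry": 0, "rz": 0},
    {"dx": 0.26, "dy": 0.6, "dz": 0, "rx": 0, "ry": 0, "rz": 0},
    {"dx": 0, "dy": 0, "dz": 0, "rx": 0, "ry": 0, "rz": 0},
    {"dx": 0, "dy": 0, "dz": 0, "rx": 0, "ry": 0, "rz": 0}
  ]
}}

```text
t: 2.7
tcp_pos: [0.3957, -0.3422, 0.2314]
tool_rot: [0.085, 0.996, -0.0, -0.0]
force: [0.0, -1.5, -0.5]
finger_gap: 1.003
gripper_force: 0.0
```

Run:
```python
from h import *
np.set_printoptions(precision=4,suppress=True)
s=sensors.sense();m=cams.camera_model('wrist');print(s['t'],s['q'],s['tcp_pos'],R.from_quat(s['tool_rot']).as_matrix())
np.save('m1.npy',m,allow_pickle=True)
im=cams.snapshot('wrist')[:,:,::-1].copy()
psi=np.deg2rad(80.5);o=np.array([.396,-.3415,0]);Rm=R.from_euler('z',psi)
P=[o+Rm.apply(v) for v in([0,.038,.01],[0,-.038,.01],[.0245,0,.024],[0,0,.072])]
print(proj(m,P))
cv2.imwrite('pics/w2.png',im)
```

```text
2.7 [-0.9266  0.3909  1.6864 -0.0004  1.0639 -2.3279] [ 0.3957 -0.3422  0.2314] [[-0.9857  0.1684 -0.0001]
 [ 0.1684  0.9857 -0.0005]
 [-0.     -0.0005 -1.    ]]
[[324.8773 134.8105]
 [325.0528 195.8315]
 [345.8365 168.9115]
 [325.161  179.9465]]
```

View pics/w2.png

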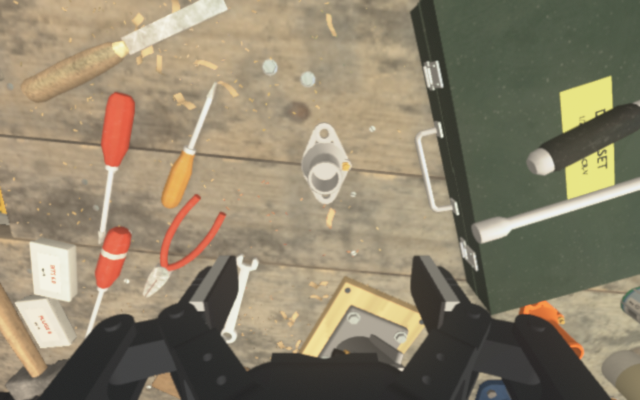

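The outlet is centred under the gripper: holes at (324,133) and (324,196), bleed screw at (347,166). All are within 3 px of prediction, so I'll descend and grip.

{"op": "move_arm", "data": {
  "targets": [
    {"dx": 0, "dy": 0, "dz": -0.95, "rx": 0, "ry": 0, "rz": 0},
    {"dx": 0, "dy": 0, "dz": -0.95, "rx": 0, "ry": 0, "rz": 0},
    {"dx": 0, "dy": 0, "dz": -0.95, "rx": 0, "ry": 0, "rz": 0},
    {"dx": 0, "dy": 0, "dz": -0.95, "rx": 0, "ry": 0, "rz": 0},
    {"dx": 0, "dy": 0, "dz": -0.95, "rx": 0, "ry": 0, "rz": 0},
    {"dx": 0, "dy": 0, "dz": -0.95, "rx": 0, "ry": 0, "rz": 0},
    {"dx": 0, "dy": 0, "dz": -0.95, "rx": 0, "ry": 0, "rz": 0},
    {"dx": 0, "dy": 0, "dz": -0.95, "rx": 0, "ry": 0, "rz": 0},
    {"dx": 0, "dy": 0, "dz": -0.4, "rx": 0, "ry": 0, "rz": 0},
    {"dx": 0, "dy": 0, "dz": 0, "rx": 0, "ry": 0, "rz": 0}
  ]
}}

```text
t: 4.0
tcp_pos: [0.3955, -0.3422, 0.0309]
tool_rot: [0.085, 0.996, 0.0, -0.0]
force: [-0.3, -1.3, 0.2]
finger_gap: 0.999
gripper_force: 0.0
```

{"op": "move_arm", "data": {
  "targets": [
    {"dx": 0, "dy": 0, "dz": 0, "rx": 0, "ry": 0, "rz": 0},
    {"dx": 0, "dy": 0, "dz": 0, "rx": 0, "ry": 0, "rz": 0},
    {"dx": 0, "dy": 0, "dz": 0, "rx": 0, "ry": 0, "rz": 0},
    {"dx": 0, "dy": 0, "dz": 0, "rx": 0, "ry": 0, "rz": 0},
    {"dx": 0, "dy": 0, "dz": 0, "rx": 0, "ry": 0, "rz": 0},
    {"dx": 0, "dy": 0, "dz": 0, "rx": 0, "ry": 0, "rz": 0},
    {"dx": 0, "dy": 0, "dz": 0, "rx": 0, "ry": 0, "rz": 0},
    {"dx": 0, "dy": 0, "dz": 0, "rx": 0, "ry": 0, "rz": 0},
    {"dx": 0, "dy": 0, "dz": 0, "rx": 0, "ry": 0, "rz": 0},
    {"dx": 0, "dy": 0, "dz": 0, "rx": 0, "ry": 0, "rz": 0}
  ],
  "claw": 0,
  "newtons": 60
}}

```text
t: 5.25
tcp_pos: [0.3961, -0.3421, 0.0321]
tool_rot: [0.084, 0.996, -0.0, 0.0]
force: [0.1, 0.5, 5.1]
finger_gap: 0.384
gripper_force: 59.2
```

{"op": "move_arm", "data": {
  "targets": [
    {"dx": 0, "dy": 0, "dz": 1, "rx": 0, "ry": 0, "rz": 0},
    {"dx": 0, "dy": 0, "dz": 1, "rx": 0, "ry": 0, "rz": -0.325},
    {"dx": 0, "dy": 0, "dz": 1, "rx": 0, "ry": 0, "rz": -0.325},
    {"dx": 0, "dy": 0, "dz": 1, "rx": 0, "ry": 0, "rz": -0.325},
    {"dx": 0.6, "dy": 0, "dz": 1, "rx": 0, "ry": 0, "rz": -0.325},
    {"dx": 0.6, "dy": 0, "dz": 1, "rx": 0, "ry": 0, "rz": -0.325},
    {"dx": 0.6, "dy": 0, "dz": 1, "rx": 0, "ry": 0, "rz": -0.325},
    {"dx": 0.6, "dy": 0, "dz": 1, "rx": 0, "ry": 0, "rz": -0.325},
    {"dx": 0.6, "dy": 0, "dz": 1, "rx": 0, "ry": 0, "rz": -0.325},
    {"dx": 0.6, "dy": 0, "dz": 0, "rx": 0, "ry": 0, "rz": -0.325}
  ]
}}

```text
t: 6.5
tcp_pos: [0.4869, -0.3425, 0.2581]
tool_rot: [0.753, 0.658, 0.0, 0.002]
force: [-0.2, -0.7, -2.2]
finger_gap: 0.383
gripper_force: 60.0
```

{"op": "move_arm", "data": {
  "targets": [
    {"dx": 0.53, "dy": 0.305, "dz": 0, "rx": 0, "ry": 0, "rz": -0.325},
    {"dx": 0.53, "dy": 0.305, "dz": 0, "rx": 0, "ry": 0, "rz": -0.325},
    {"dx": 0.53, "dy": 0.305, "dz": 0, "rx": 0, "ry": 0, "rz": -0.325},
    {"dx": 0.53, "dy": 0.305, "dz": 0, "rx": -0.16, "ry": -0.214, "rz": 0},
    {"dx": 0.53, "dy": 0.305, "dz": 0, "rx": -0.16, "ry": -0.214, "rz": 0},
    {"dx": 0.53, "dy": 0.305, "dz": 0, "rx": -0.16, "ry": -0.214, "rz": 0},
    {"dx": 0.53, "dy": 0.305, "dz": 0, "rx": -0.16, "ry": -0.214, "rz": 0},
    {"dx": 0.53, "dy": 0.305, "dz": 0, "rx": 0, "ry": 0, "rz": 0},
    {"dx": 0, "dy": 0, "dz": 0, "rx": 0, "ry": 0, "rz": 0},
    {"dx": 0, "dy": 0, "dz": 0, "rx": 0, "ry": 0, "rz": 0}
  ]
}}

```text
t: 7.75
tcp_pos: [0.5915, -0.281, 0.2559]
tool_rot: [0.859, 0.431, 0.123, 0.247]
force: [-0.5, -0.2, -2.9]
finger_gap: 0.384
gripper_force: 60.7
```

Run:
```python
from h import *
np.set_printoptions(precision=4,suppress=True)
s=sensors.sense();print(s['t'],s['q'],s['tcp_pos'],s['force'])
Rt=R.from_quat(s['tool_rot']);psi=np.deg2rad(-36.6)
RF=R.from_euler('ZY',[psi,-.56]); 
print('n',RF.apply([0,0,1]),'tool z',Rt.apply([0,0,1]),'tool y',Rt.apply([0,1,0]),'face x',RF.apply([1,0,0]))
ims=[]
m={n:cams.camera_model(n) for n in('top','side','wrist')}
import pickle
I={n:cams.snapshot(n)[:,:,::-1].copy() for n in m}
pickle.dump((s,m,I),open('st1.pkl','wb'))
def crop(n,c,w):
    x0=int(c[0]-w/2);y0=int(c[1]-w*3/8);x0=max(0,min(x0,640-w));y0=max(0,min(y0,400-w*3//4));print(n,x0,y0,400/w)
    return cv2.resize(I[n][y0:y0+w*3//4,x0:x0+w],(400,300),interpolation=cv2.INTER_CUBIC)
tc=s['tcp_pos']
cv2.imwrite('pics/c2.png',np.vstack([np.hstack([crop('top',proj(m['top'],tc-[0,0,.05])[0],100),crop('side',proj(m['side'],tc-[0,0,.05])[0],120)]),np.hstack([cv2.resize(I['wrist'],(400,250)),np.zeros((250,400,3),np.uint8)])]))
```

```text
7.75 [-0.6047  0.3913  1.7599 -0.0475  0.4328  0.0726] [ 0.5915 -0.281   0.2559] [-0.5486 -0.2008 -2.8671]
n [-0.4264  0.3167  0.8473] tool z [ 0.4242 -0.3174 -0.8481] tool y [ 0.6805 -0.5061  0.5298] face x [ 0.6802 -0.5052  0.5312]
top 283 141 4.0
side 293 140 3.3333333333333335
```

View pics/c2.png

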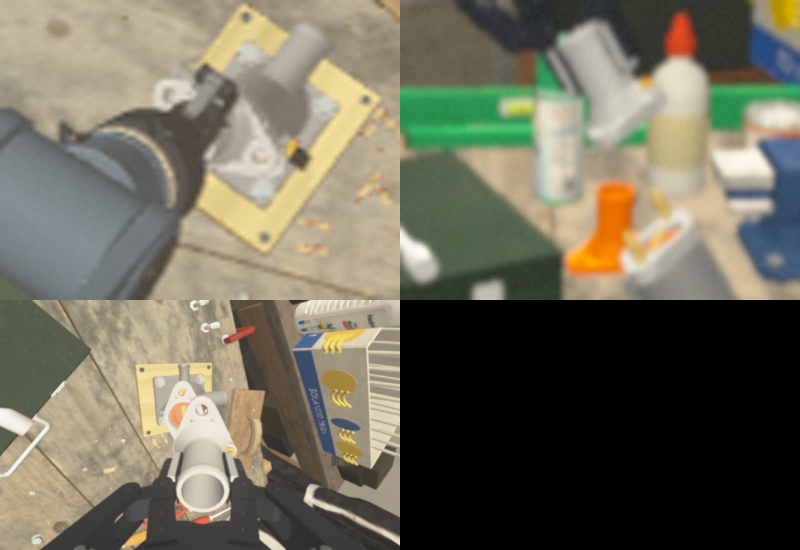

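The outlet is held square, and tool z and y match the target axes to under 0.5°. I'll close in to about 12 mm above the stud tips, then look again.

{"op": "move_arm", "data": {
  "targets": [
    {"dx": 0.053, "dy": -0.038, "dz": -0.375, "rx": 0, "ry": 0, "rz": 0},
    {"dx": 0.053, "dy": -0.038, "dz": -0.375, "rx": 0, "ry": 0, "rz": 0},
    {"dx": 0.053, "dy": -0.038, "dz": -0.375, "rx": 0, "ry": 0, "rz": 0},
    {"dx": 0.053, "dy": -0.038, "dz": -0.375, "rx": 0, "ry": 0, "rz": 0},
    {"dx": 0.053, "dy": -0.038, "dz": -0.375, "rx": 0, "ry": 0, "rz": 0},
    {"dx": 0.053, "dy": -0.038, "dz": -0.375, "rx": 0, "ry": 0, "rz": 0},
    {"dx": 0, "dy": 0, "dz": 0, "rx": 0, "ry": 0, "rz": 0},
    {"dx": 0, "dy": 0, "dz": 0, "rx": 0, "ry": 0, "rz": 0},
    {"dx": 0, "dy": 0, "dz": 0, "rx": 0, "ry": 0, "rz": 0},
    {"dx": 0, "dy": 0, "dz": 0, "rx": 0, "ry": 0, "rz": 0}
  ]
}}

```text
t: 9.15
tcp_pos: [0.5999, -0.2867, 0.2006]
tool_rot: [0.859, 0.431, 0.124, 0.247]
force: [0.3, 0.2, -2.5]
finger_gap: 0.384
gripper_force: 60.7
```

```bash
cat > look.py <<'E'
from h import *
import pickle,sys
np.set_printoptions(precision=4,suppress=True)
s=sensors.sense();m={n:cams.camera_model(n) for n in('top','side','wrist')}
I={n:cams.snapshot(n)[:,:,::-1].copy() for n in m};pickle.dump((s,m,I),open('st.pkl','wb'))
Rt=R.from_quat(s['tool_rot']);RF=R.from_euler('ZY',[np.deg2rad(-36.6),-.56])
O=np.array([.6284,-.3082,.142]);print('tcp in face',RF.inv().apply(s['tcp_pos']-O))
oo=s['tcp_pos']+Rt.apply([0,0,.032])
pts={'holeL':oo+RF.apply([0,.038,.01]),'holeR':oo+RF.apply([0,-.038,.01]),'bleed':oo+RF.apply([.0245,0,.024]),'tipL':O+RF.apply([0,.038,.024]),'tipR':O+RF.apply([0,-.038,.024])}
for n in m:print(n,{k:proj(m[n],p)[0].round(1).tolist() for k,p in pts.items()})
def crop(n,c,w):
    x0=int(c[0]-w/2);y0=int(c[1]-w*3/8);x0=max(0,min(x0,640-w));y0=max(0,min(y0,400-w*3//4));print(n,x0,y0,400/w)
    return cv2.resize(I[n][y0:y0+w*3//4,x0:x0+w],(400,300),interpolation=cv2.INTER_CUBIC)
cs=[crop('top',proj(m['top'],oo)[0],64),crop('side',proj(m['side'],oo)[0],80),crop('wrist',proj(m['wrist'],pts['tipL'])[0],100),crop('wrist',proj(m['wrist'],pts['holeR'])[0],100)]
cv2.imwrite(sys.argv[1],np.vstack([np.hstack(cs[:2]),np.hstack(cs[2:])]))
E
python3 look.py pics/c3.png
```

```text
tcp in face [0.0009 0.0003 0.0686]
top {'holeL': [326.7, 167.7], 'holeR': [347.8, 182.8], 'bleed': [340.5, 169.2], 'tipL': [328.8, 166.8], 'tipR': [349.6, 181.7]}
side {'holeL': [366.8, 190.1], 'holeR': [358.1, 202.3], 'bleed': [368.7, 186.9], 'tipL': [370.9, 198.2], 'tipR': [362.5, 210.8]}
wrist {'holeL': [326.5, 176.0], 'holeR': [326.4, 291.1], 'bleed': [370.8, 248.8], 'tipL': [324.8, 167.1], 'tipR': [324.9, 271.9]}
top 306 150 6.25
side 324 169 5.0
wrist 274 129 4.0
wrist 276 253 4.0
```

View pics/c3.png

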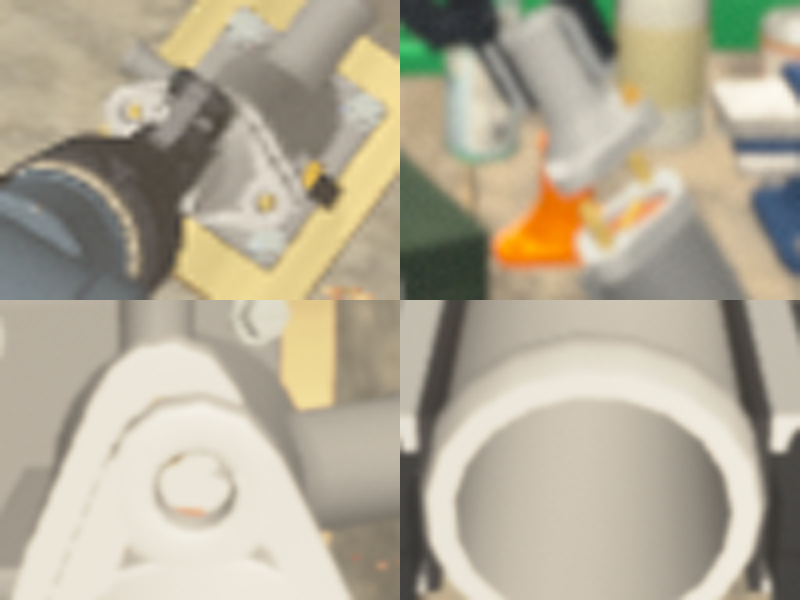

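Run:
```python
from h import *
import pickle
s,m,I=pickle.load(open('st.pkl','rb'))
def z(n,x,y,w,h):return cv2.resize(I[n][y:y+h,x:x+w],(400,300),interpolation=cv2.INTER_CUBIC)
def st(a):
    h=cv2.cvtColor(a,cv2.COLOR_BGR2HSV);h[...,1]=np.clip(h[...,1]*1.8,0,255).astype(np.uint8);return cv2.cvtColor(h,cv2.COLOR_HSV2BGR)
cv2.imwrite('pics/c4.png',st(np.vstack([np.hstack([z('wrist',302,160,40,30),z('top',317,161,20,15)]),np.hstack([z('side',350,180,40,30),z('top',338,175,20,15)])])))
RF=R.from_euler('ZY',[np.deg2rad(-36.6),-.56]);O=np.array([.6284,-.3082,.142])
for zz in(0,.018,.024):print(zz,[(n,proj(m[n],[O+RF.apply([0,y,zz]) for y in(.038,-.038)]).round(1).tolist()) for n in m])
```

```text
0 [('top', [[331.1, 165.6], [351.5, 180.2]]), ('side', [[375.5, 206.4], [367.6, 219.7]]), ('wrist', [[324.7, 159.2], [324.8, 254.9]])]
0.018 [('top', [[329.4, 166.5], [350.1, 181.3]]), ('side', [[372.1, 200.2], [363.8, 213.1]]), ('wrist', [[324.8, 164.9], [324.8, 267.3]])]
0.024 [('top', [[328.8, 166.8], [349.6, 181.7]]), ('side', [[370.9, 198.2], [362.5, 210.8]]), ('wrist', [[324.8, 167.1], [324.9, 271.9]])]
```

View pics/c4.png

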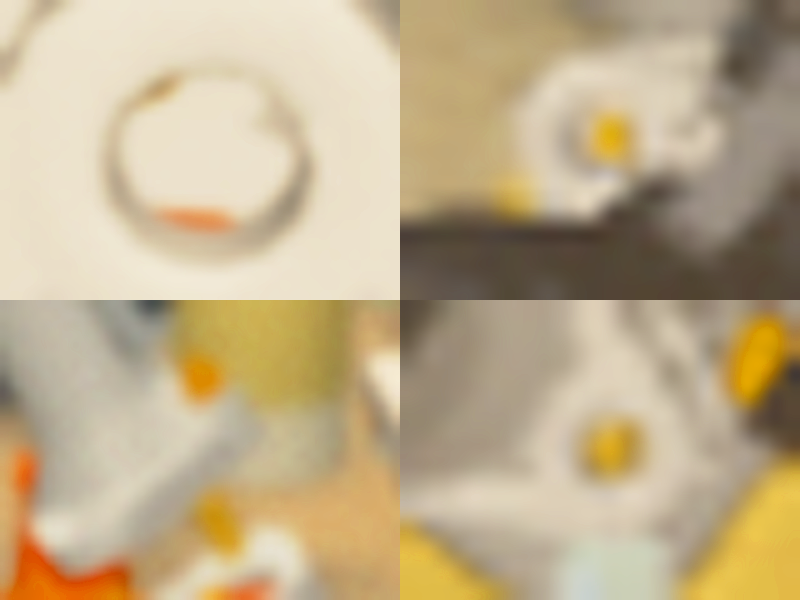

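The stud tips sit slightly to the -x side of the holes. In the wrist view the left hole is centred at (322.8,176.5) and the stud sliver is at (318,169), and the top view agrees. I'll shift about 3.3 mm down-slope and 5 mm nearer, which works out as a pure 6 mm drop, then look again.

{"op": "move_arm", "data": {
  "targets": [
    {"dx": 0, "dy": 0, "dz": -0.12, "rx": 0, "ry": 0, "rz": 0},
    {"dx": 0, "dy": 0, "dz": -0.12, "rx": 0, "ry": 0, "rz": 0},
    {"dx": 0, "dy": 0, "dz": 0, "rx": 0, "ry": 0, "rz": 0},
    {"dx": 0, "dy": 0, "dz": 0, "rx": 0, "ry": 0, "rz": 0},
    {"dx": 0, "dy": 0, "dz": 0, "rx": 0, "ry": 0, "rz": 0},
    {"dx": 0, "dy": 0, "dz": 0, "rx": 0, "ry": 0, "rz": 0},
    {"dx": 0, "dy": 0, "dz": 0, "rx": 0, "ry": 0, "rz": 0},
    {"dx": 0, "dy": 0, "dz": 0, "rx": 0, "ry": 0, "rz": 0},
    {"dx": 0, "dy": 0, "dz": 0, "rx": 0, "ry": 0, "rz": 0},
    {"dx": 0, "dy": 0, "dz": 0, "rx": 0, "ry": 0, "rz": 0}
  ]
}}

```text
t: 10.55
tcp_pos: [0.5998, -0.2866, 0.1941]
tool_rot: [0.859, 0.431, 0.123, 0.247]
force: [0.1, -1.0, -2.2]
finger_gap: 0.385
gripper_force: 60.7
```

```bash
python3 look.py pics/c5a.png
python3 - <<'E'
from h import *
import pickle
s,m,I=pickle.load(open('st.pkl','rb'))
def z(n,x,y,w,h):return cv2.resize(I[n][y:y+h,x:x+w],(400,300),interpolation=cv2.INTER_CUBIC)
def st(a):
    h=cv2.cvtColor(a,cv2.COLOR_BGR2HSV);h[...,1]=np.clip(h[...,1]*1.8,0,255).astype(np.uint8);return cv2.cvtColor(h,cv2.COLOR_HSV2BGR)
cv2.imwrite('pics/c5.png',st(np.vstack([np.hstack([z('wrist',302,160,40,30),z('top',317,161,20,15)]),np.hstack([z('side',340,185,40,30),z('top',338,175,20,15)])])))
E
```

```text
tcp in face [-0.0027  0.0002  0.0631]
top {'holeL': [326.6, 168.4], 'holeR': [347.6, 183.5], 'bleed': [340.3, 169.9], 'tipL': [328.8, 166.8], 'tipR': [349.6, 181.7]}
side {'holeL': [366.6, 192.6], 'holeR': [357.9, 204.9], 'bleed': [368.4, 189.5], 'tipL': [370.9, 198.2], 'tipR': [362.5, 210.8]}
wrist {'holeL': [326.5, 176.0], 'holeR': [326.3, 291.2], 'bleed': [370.7, 248.8], 'tipL': [330.8, 169.0], 'tipR': [330.1, 276.2]}
top 305 151 6.25
side 324 172 5.0
wrist 280 131 4.0
wrist 276 253 4.0
```

View pics/c5.png

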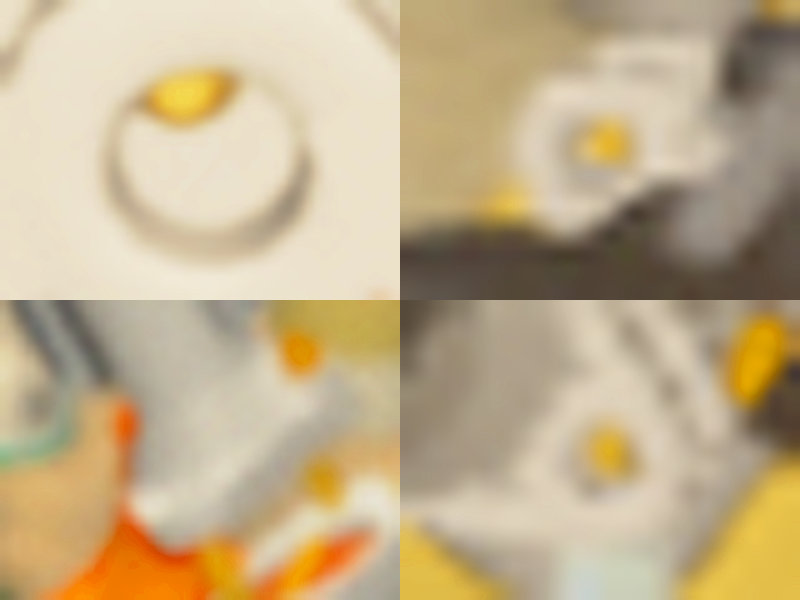

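The left stud tip now shows inside its hole at (320.7,169.5), about 1.5 mm toward -x of centre. The y alignment is good. I'll correct by 1.2 mm and ease onto the tapered tips.

{"op": "move_arm", "data": {
  "targets": [
    {"dx": -0.032, "dy": 0.024, "dz": -0.024, "rx": 0, "ry": 0, "rz": 0},
    {"dx": 0.031, "dy": -0.023, "dz": -0.062, "rx": 0, "ry": 0, "rz": 0},
    {"dx": 0.031, "dy": -0.023, "dz": -0.062, "rx": 0, "ry": 0, "rz": 0},
    {"dx": 0.031, "dy": -0.023, "dz": -0.062, "rx": 0, "ry": 0, "rz": 0},
    {"dx": 0.031, "dy": -0.023, "dz": -0.062, "rx": 0, "ry": 0, "rz": 0},
    {"dx": 0.031, "dy": -0.023, "dz": -0.062, "rx": 0, "ry": 0, "rz": 0},
    {"dx": 0.031, "dy": -0.023, "dz": -0.062, "rx": 0, "ry": 0, "rz": 0},
    {"dx": 0, "dy": 0, "dz": 0, "rx": 0, "ry": 0, "rz": 0},
    {"dx": 0, "dy": 0, "dz": 0, "rx": 0, "ry": 0, "rz": 0},
    {"dx": 0, "dy": 0, "dz": 0, "rx": 0, "ry": 0, "rz": 0}
  ]
}}

```text
t: 11.95
tcp_pos: [0.6033, -0.2891, 0.1837]
tool_rot: [0.859, 0.431, 0.123, 0.246]
force: [0.1, 2.4, -5.6]
finger_gap: 0.384
gripper_force: 60.6
```

```bash
python3 look.py pics/c6a.png|head -1
python3 - <<'E'
from h import *
s=sensors.sense();RF=R.from_euler('ZY',[np.deg2rad(-36.6),-.56]);print(RF.inv().apply(s['force']),s['ft_torque'],(RF.inv()*R.from_quat(s['tool_rot'])).as_matrix().round(4))
E
```

```text
tcp in face [-0.0046  0.0004  0.052 ]
[-2.69323759  2.42579867 -3.8109413 ] [0.87779725 0.44444441 0.25480531] [[ 8.0e-04  1.0e+00 -1.6e-03]
 [ 1.0e+00 -8.0e-04 -1.6e-03]
 [-1.6e-03 -1.6e-03 -1.0e+00]]
```

Contact forces are small. I'll continue along the studs.

{"op": "move_arm", "data": {
  "targets": [
    {"dx": 0.034, "dy": -0.025, "dz": -0.068, "rx": 0, "ry": 0, "rz": 0},
    {"dx": 0.034, "dy": -0.025, "dz": -0.068, "rx": 0, "ry": 0, "rz": 0},
    {"dx": 0.034, "dy": -0.025, "dz": -0.068, "rx": 0, "ry": 0, "rz": 0},
    {"dx": 0.034, "dy": -0.025, "dz": -0.068, "rx": 0, "ry": 0, "rz": 0},
    {"dx": 0, "dy": 0, "dz": 0, "rx": 0, "ry": 0, "rz": 0},
    {"dx": 0, "dy": 0, "dz": 0, "rx": 0, "ry": 0, "rz": 0},
    {"dx": 0, "dy": 0, "dz": 0, "rx": 0, "ry": 0, "rz": 0},
    {"dx": 0, "dy": 0, "dz": 0, "rx": 0, "ry": 0, "rz": 0},
    {"dx": 0, "dy": 0, "dz": 0, "rx": 0, "ry": 0, "rz": 0},
    {"dx": 0, "dy": 0, "dz": 0, "rx": 0, "ry": 0, "rz": 0}
  ]
}}

```text
t: 13.35
tcp_pos: [0.6066, -0.2915, 0.1769]
tool_rot: [0.859, 0.431, 0.123, 0.246]
force: [0.6, 5.5, -2.9]
finger_gap: 0.386
gripper_force: 60.8
```

Run:
```python
from h import *
import pickle
np.set_printoptions(precision=4,suppress=True)
s=sensors.sense();RF=R.from_euler('ZY',[np.deg2rad(-36.6),-.56]);O=np.array([.6284,-.3082,.142])
print('tcp',RF.inv().apply(s['tcp_pos']-O),'F',RF.inv().apply(s['force']))
I={n:cams.snapshot(n)[:,:,::-1].copy() for n in('top','side','wrist')}
def z(n,x,y,w,h):return cv2.resize(I[n][y:y+h,x:x+w],(400,300),interpolation=cv2.INTER_CUBIC)
cv2.imwrite('pics/c6.png',np.vstack([np.hstack([z('wrist',302,155,40,30),z('top',317,161,20,15)]),np.hstack([z('side',340,185,40,30),z('top',338,175,20,15)])]))
```

```text
tcp [-0.0047  0.0004  0.0441] F [-3.9586  4.7864 -0.9586]
```

View pics/c6.png

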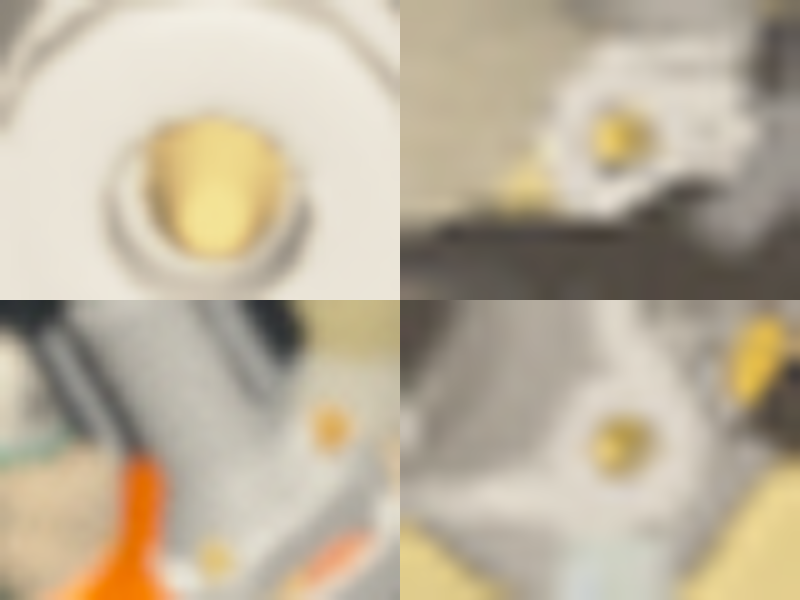

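Both studs are centred in their holes: left at (323,174), and the right tip is showing through the flange in the side view. I'll slide it home.

{"op": "move_arm", "data": {
  "targets": [
    {"dx": 0.034, "dy": -0.025, "dz": -0.068, "rx": 0, "ry": 0, "rz": 0},
    {"dx": 0.034, "dy": -0.025, "dz": -0.068, "rx": 0, "ry": 0, "rz": 0},
    {"dx": 0.034, "dy": -0.025, "dz": -0.068, "rx": 0, "ry": 0, "rz": 0},
    {"dx": 0.034, "dy": -0.025, "dz": -0.068, "rx": 0, "ry": 0, "rz": 0},
    {"dx": 0.017, "dy": -0.013, "dz": -0.034, "rx": 0, "ry": 0, "rz": 0},
    {"dx": 0, "dy": 0, "dz": 0, "rx": 0, "ry": 0, "rz": 0},
    {"dx": 0, "dy": 0, "dz": 0, "rx": 0, "ry": 0, "rz": 0},
    {"dx": 0, "dy": 0, "dz": 0, "rx": 0, "ry": 0, "rz": 0},
    {"dx": 0, "dy": 0, "dz": 0, "rx": 0, "ry": 0, "rz": 0},
    {"dx": 0, "dy": 0, "dz": 0, "rx": 0, "ry": 0, "rz": 0}
  ]
}}

```text
t: 14.75
tcp_pos: [0.6104, -0.2942, 0.1695]
tool_rot: [0.859, 0.431, 0.123, 0.246]
force: [-1.6, 6.3, -2.2]
finger_gap: 0.386
gripper_force: 61.2
```

{"op": "move_arm", "data": {
  "targets": [
    {"dx": 0.017, "dy": -0.013, "dz": -0.034, "rx": 0, "ry": 0, "rz": 0},
    {"dx": 0.017, "dy": -0.013, "dz": -0.034, "rx": 0, "ry": 0, "rz": 0},
    {"dx": 0, "dy": 0, "dz": 0, "rx": 0, "ry": 0, "rz": 0},
    {"dx": 0, "dy": 0, "dz": 0, "rx": 0, "ry": 0, "rz": 0},
    {"dx": 0, "dy": 0, "dz": 0, "rx": 0, "ry": 0, "rz": 0},
    {"dx": 0, "dy": 0, "dz": 0, "rx": 0, "ry": 0, "rz": 0},
    {"dx": 0, "dy": 0, "dz": 0, "rx": 0, "ry": 0, "rz": 0},
    {"dx": 0, "dy": 0, "dz": 0, "rx": 0, "ry": 0, "rz": 0},
    {"dx": 0, "dy": 0, "dz": 0, "rx": 0, "ry": 0, "rz": 0},
    {"dx": 0, "dy": 0, "dz": 0, "rx": 0, "ry": 0, "rz": 0}
  ]
}}

```text
t: 16.0
tcp_pos: [0.6104, -0.2943, 0.1694]
tool_rot: [0.859, 0.431, 0.123, 0.247]
force: [-9.4, 10.7, 9.4]
finger_gap: 0.385
gripper_force: 62.6
```

It stopped against firm contact. The residual height agrees with a flush seat, because my face origin was about 4.7 mm too far back. I'll press slightly to confirm.

{"op": "move_arm", "data": {
  "targets": [
    {"dx": 0.017, "dy": -0.013, "dz": -0.034, "rx": 0, "ry": 0, "rz": 0},
    {"dx": 0.017, "dy": -0.013, "dz": -0.034, "rx": 0, "ry": 0, "rz": 0},
    {"dx": 0, "dy": 0, "dz": 0, "rx": 0, "ry": 0, "rz": 0},
    {"dx": 0, "dy": 0, "dz": 0, "rx": 0, "ry": 0, "rz": 0},
    {"dx": 0, "dy": 0, "dz": 0, "rx": 0, "ry": 0, "rz": 0},
    {"dx": 0, "dy": 0, "dz": 0, "rx": 0, "ry": 0, "rz": 0},
    {"dx": 0, "dy": 0, "dz": 0, "rx": 0, "ry": 0, "rz": 0},
    {"dx": 0, "dy": 0, "dz": 0, "rx": 0, "ry": 0, "rz": 0},
    {"dx": 0, "dy": 0, "dz": 0, "rx": 0, "ry": 0, "rz": 0},
    {"dx": 0, "dy": 0, "dz": 0, "rx": 0, "ry": 0, "rz": 0}
  ]
}}

```text
t: 17.25
tcp_pos: [0.6104, -0.2943, 0.1693]
tool_rot: [0.859, 0.432, 0.123, 0.247]
force: [-18.6, 14.1, 21.3]
finger_gap: 0.387
gripper_force: 64.2
```

Run:
```python
from h import *
np.set_printoptions(precision=4,suppress=True)
s=sensors.sense();RF=R.from_euler('ZY',[np.deg2rad(-36.6),-.56]);O=np.array([.6284,-.3082,.142])
print('tcp',RF.inv().apply(s['tcp_pos']-O),'F',RF.inv().apply(s['force']),RF.inv().apply(s['ft_torque']))
m=cams.camera_model('side');I=cams.snapshot('side')[:,:,::-1];W=cams.snapshot('wrist')[:,:,::-1]
cv2.imwrite('pics/c7.png',np.hstack([cv2.resize(I[175:235,335:405],(400,343),interpolation=cv2.INTER_CUBIC),cv2.resize(W[120:240,260:400],(400,343),interpolation=cv2.INTER_CUBIC)]))
```

```text
tcp [-0.0047  0.0004  0.0352] F [-8.4994  0.2148 30.4631] [ 0.3317  1.7356 -0.1936]
```

The push is a firm 30 N along the normal with no movement or tilt, so the flange is home. I'll relax the push, open the gripper and back off along the normal.

{"op": "move_arm", "data": {
  "targets": [
    {"dx": -0.026, "dy": 0.019, "dz": 0.051, "rx": 0, "ry": 0, "rz": 0},
    {"dx": -0.026, "dy": 0.019, "dz": 0.051, "rx": 0, "ry": 0, "rz": 0},
    {"dx": 0, "dy": 0, "dz": 0, "rx": 0, "ry": 0, "rz": 0},
    {"dx": 0, "dy": 0, "dz": 0, "rx": 0, "ry": 0, "rz": 0},
    {"dx": 0, "dy": 0, "dz": 0, "rx": 0, "ry": 0, "rz": 0},
    {"dx": 0, "dy": 0, "dz": 0, "rx": 0, "ry": 0, "rz": 0},
    {"dx": 0, "dy": 0, "dz": 0, "rx": 0, "ry": 0, "rz": 0},
    {"dx": 0, "dy": 0, "dz": 0, "rx": 0, "ry": 0, "rz": 0},
    {"dx": 0, "dy": 0, "dz": 0, "rx": 0, "ry": 0, "rz": 0},
    {"dx": 0, "dy": 0, "dz": 0, "rx": 0, "ry": 0, "rz": 0}
  ]
}}

```text
t: 18.6
tcp_pos: [0.6104, -0.2943, 0.1694]
tool_rot: [0.859, 0.431, 0.123, 0.247]
force: [-5.1, 7.1, 4.2]
finger_gap: 0.386
gripper_force: 61.5
```

{"op": "move_arm", "data": {
  "targets": [
    {"dx": 0, "dy": 0, "dz": 0, "rx": 0, "ry": 0, "rz": 0},
    {"dx": 0, "dy": 0, "dz": 0, "rx": 0, "ry": 0, "rz": 0},
    {"dx": 0, "dy": 0, "dz": 0, "rx": 0, "ry": 0, "rz": 0},
    {"dx": 0, "dy": 0, "dz": 0, "rx": 0, "ry": 0, "rz": 0},
    {"dx": 0, "dy": 0, "dz": 0, "rx": 0, "ry": 0, "rz": 0},
    {"dx": 0, "dy": 0, "dz": 0, "rx": 0, "ry": 0, "rz": 0},
    {"dx": 0, "dy": 0, "dz": 0, "rx": 0, "ry": 0, "rz": 0},
    {"dx": 0, "dy": 0, "dz": 0, "rx": 0, "ry": 0, "rz": 0},
    {"dx": 0, "dy": 0, "dz": 0, "rx": 0, "ry": 0, "rz": 0},
    {"dx": 0, "dy": 0, "dz": 0, "rx": 0, "ry": 0, "rz": 0}
  ],
  "claw": 100
}}

```text
t: 19.85
tcp_pos: [0.6113, -0.2952, 0.1689]
tool_rot: [0.859, 0.431, 0.123, 0.247]
force: [0.3, -0.3, 1.0]
finger_gap: 0.997
gripper_force: 0.0
```

Run:
```python
from h import *
s=sensors.sense();print(s['t'],s['force'],s['finger_gap'],s['gripper_force'])
for n in('side','wrist'):cv2.imwrite(f'pics/{n}_open.png',cams.snapshot(n)[:,:,::-1])
a=cams.snapshot('side')[:,:,::-1].astype(int);cv2.imwrite('pics/s_open.png',a)
```

```text
19.85 [ 0.2814968  -0.26608293  0.97713613] 0.9969513937623149 0.0[ WARN:0@2.695] global loadsave.cpp:1063 imwrite_ Unsupported depth image for selected encoder is fallbacked to CV_8U.
```

{"op": "move_arm", "data": {
  "targets": [
    {"dx": -0.17, "dy": 0.127, "dz": 0.339, "rx": 0, "ry": 0, "rz": 0},
    {"dx": -0.17, "dy": 0.127, "dz": 0.339, "rx": 0, "ry": 0, "rz": 0},
    {"dx": -0.17, "dy": 0.127, "dz": 0.339, "rx": 0, "ry": 0, "rz": 0},
    {"dx": -0.17, "dy": 0.127, "dz": 0.339, "rx": 0, "ry": 0, "rz": 0},
    {"dx": -0.17, "dy": 0.127, "dz": 0.339, "rx": 0, "ry": 0, "rz": 0},
    {"dx": -0.17, "dy": 0.127, "dz": 0.339, "rx": 0, "ry": 0, "rz": 0},
    {"dx": -0.17, "dy": 0.127, "dz": 0.339, "rx": 0, "ry": 0, "rz": 0},
    {"dx": -0.17, "dy": 0.127, "dz": 0.339, "rx": 0, "ry": 0, "rz": 0},
    {"dx": -0.17, "dy": 0.127, "dz": 0.339, "rx": 0, "ry": 0, "rz": 0},
    {"dx": -0.17, "dy": 0.127, "dz": 0.339, "rx": 0, "ry": 0, "rz": 0}
  ]
}}

```text
t: 21.25
tcp_pos: [0.5684, -0.2632, 0.2542]
tool_rot: [0.859, 0.431, 0.123, 0.247]
force: [0.3, 0.6, 0.7]
finger_gap: 0.999
gripper_force: 0.0
```

Run:
```python
from h import *
s=sensors.sense();print(s['t'],s['tcp_pos'],s['force'])
# numeric check: brass bleed and stud-tip blobs in the side view (before release / after)
b=cams.snapshot('side')[:,:,::-1].copy();cv2.imwrite('pics/side_end.png',b)
for nm,im in(('before',cv2.imread('pics/s_open.png')),('after',b)):
    h=cv2.cvtColor(im[185:235,350:400],cv2.COLOR_BGR2HSV);k=cv2.inRange(h,(12,90,90),(32,255,255))
    n,_,st,c=cv2.connectedComponentsWithStats(k);print(nm,[(st[i][4].item(),(c[i]+[350,185]).round(1).tolist()) for i in range(1,n) if st[i][4]>2])
RF=R.from_euler('ZY',[np.deg2rad(-36.6),-.56]);m=cams.camera_model('side')
for name,O in(('vision',np.array([.6284,-.3082,.142])),('tcp-based',np.array([.6284-.0047*.803,-.3082+.0047*.596,.142]))):
  for d in(0,.005):print(name,d,'bleed z.018',proj(m,O+RF.apply([.0245,0,.018+d])).round(1).tolist(),'tips',proj(m,[O+RF.apply([0,y,.022]) for y in(.038,-.038)]).round(1).tolist())
```

```text
21.25 [ 0.56844773 -0.26318938  0.25416732] [0.26749476 0.62917285 0.69488371]
before [(163, [353.5, 212.8]), (13, [374.4, 200.4]), (14, [361.6, 211.9])]
after [(164, [353.5, 212.7]), (13, [374.4, 200.4]), (14, [361.6, 211.9])]
vision 0 bleed z.018 [[377.0, 202.7]] tips [[371.3, 198.9], [363.0, 211.6]]
vision 0.005 bleed z.018 [[376.0, 200.9]] tips [[371.3, 198.9], [363.0, 211.6]]
tcp-based 0 bleed z.018 [[375.0, 202.4]] tips [[369.4, 198.6], [361.0, 211.3]]
tcp-based 0.005 bleed z.018 [[374.0, 200.6]] tips [[369.4, 198.6], [361.0, 211.3]]
```

Released and at rest: the bleed and stud blobs did not move as the arm withdrew. A free outlet would slide home down the studs by its own weight anyway. Handing in.

```bash
python3 -c "
from station import order
print(order.sign_off())"
```

```text
the job is handed in; nothing more can be done
None
```

The outlet is on both studs with its bleed screw on the high side, pressed home in the grip (30 N, no further movement) and released, with the gripper clear. The job was handed in at about 21 s; sign-off gave no verdict, and I judged the flush fit from the push rather than from a final picture.

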